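Eject the filter cube from its tilted dock and park it

TASK

Press the red ejector lever of the tilted dock all the way down to its stop, without forcing it, so that the orange filter cube in the dock rises out of its pocket. Then take that cube out and gently set it upright in the tray bay with the blue pad, square to the bay, and let go. Do not disturb the green cube in the tray, the dish, the small blue-lidded box or the bottle beside the dock.

Things in the scene. Friction and masses are not known exactly. Their poses are not given: they have to be found in the camera images.
- dock: Grey ejector dock on the desk, its front turned 37 to 66 degrees to the robot's right. Origin on the desk under it, x to its rear, z up; foot x -65 to 85, y -85 to 63 mm. A level amber see-through light shield at z = 285 mm, x = -24 to 88, y = +-68 mm, on two posts at the rear, overhangs the pocket: a tool pointing straight down at the cube hits it, one tilted along the pocket's axis passes in front.
- seat: Aluminium pocket of the dock, 57 x 57 mm outside, 38 mm deep, tilted 30 degrees so its mouth leans to the dock's front. Origin at the centre of the pocket floor (x 20, y 0, z 40 mm of the dock); z axis = pocket axis, out of the mouth; y = the dock's y. Flat rim at z = 38 mm. Inside about 37 (x) by 43 mm (y). A brass plunger in the floor lifts the cube along z, 20 mm at full lever stroke.
- lever_arm: Steel ejector lever at the dock's right (-y) side. Origin on its hinge (x 0, y -73, z 70 mm of the dock; hinge axis along y); it runs 113 mm forward to a red pad. Pressed down it first moves through free play (0 to 0.3 rad, under 1 N), then lifts the cube for 0.42 rad (1 to 4 N at the pad) up to a hard stop; it stays there and holds the cube up. Over 25 N on it damages it.
- lever_pad (a point): Centre of the upper face of the red pad (30 x 30 mm, 8 mm thick) at the lever's front end. It starts 75 to 135 mm above the desk and stops 30 to 55 mm above it, 45 to 80 mm lower than it started. The free play and the angle at which the lever is clamped on its shaft differ on every start and cannot be seen, so the stop has to be felt. On its arc the pad shifts up to 18 mm forward and back.
- cube_mid (a point): Centre of the orange filter cube: black block, 34 (x) by 40 (y) by 36 mm (z), 60 to 130 g, an orange glass disc on its front (-x) face; grip its plain y faces. At first it sits in the pocket, its axes along the pocket's, its top 2 mm below the rim; with the lever at its stop it stands 18 mm out of the rim.
- tray: Flat grey parking tray fixed on the desk with two square bays side by side at y = +-45 mm, each 52 mm wide inside, floor 5 mm and wall tops 14 mm above the desk. Origin on the desk at its centre, x to its rear, y to its left.
- pad: Blue pad 48 x 48 x 3 mm on the floor of the empty bay (either of the two), with its upper face 8 mm above the desk. Origin at the centre of its underside, z up, x and y along the bay's sides.
- green_cube: Filter cube of the same size with a green glass disc, standing in the other bay; to be left alone. Origin at the centre of its underside.
- dish: Clear round culture dish, 62 mm across, 14 mm high, behind the tray; to be left alone. Origin at the centre of its underside.
- coverslips: Small white box with a blue lid, 30 x 30 x 16 mm; to be left alone. Origin at the centre of its underside.
- mount_bottle: Brown bottle with a white cap, 27 mm across, 62 mm high, left of the dock; to be left alone. Origin at the centre of its underside.
There are look-alikes about, which are no part of the job. What is shaped like the part that bears cube_mid but turquoise or yellow is not meant.

How it is judged:
On the way, in this order (a step that is already met when the one before it is completed fails the run):
1. the lever has been pressed to its stop and the orange cube stands up out of the pocket (raised at least 18.8 of 20 mm), not yet touched by the fingers (z of cube_mid in the frame of seat between 0.0368 and 0.042 m and contact force between the fingers and orange_cube below 0.05 N), for 0.2 s.
2. the fingers hold the orange cube clear of the pocket (z of cube_mid in the frame of seat above 0.06 m and contact force between the fingers and orange_cube above 0.5 N), for 0.1 s.
At the end, for the whole second after the job is handed in: The orange cube stands upright (within 5 degrees) and at rest on the blue pad in its bay, its centre within 13 mm of the pad's centre and its sides within 14 degrees of the bay's (any quarter turn) (horizontal distance between cube_mid and pad below 0.013 m and z of cube_mid in the frame of pad between 0.018 and 0.024 m and angle between cube_mid's own z axis and vertical below 0.08 rad and (angle between the x axis of cube_mid and the x axis of pad, either way round below 0.25 rad or angle between the x axis of cube_mid and the y axis of pad, either way round below 0.25 rad) and linear speed of orange_cube below 0.02 m/s); the robot touches nothing.
It fails at once if the lever is forced (more than 25 N on it) (contact force between the fingers and lever_arm above 25 N).
It fails at once if the orange cube is dropped from more than about 12 mm or thrown (linear speed of orange_cube above 0.5 m/s and contact force between the fingers and orange_cube below 0.05 N).
It fails at once if the green cube, the dish, the small box or the bottle is moved by more than 15 mm (distance of any of green_cube, dish, coverslips, mount_bottle from where it was at the start of the episode above 0.015 m).
It also fails if it takes over 46 s, if anything falls off the work surface, if the arm or the gripper's body presses on something with over 40 N, if the wrist force passes 120 N, or if a joint passes its speed limit or range.

ROBOT

A 6-joint arm with a two-finger parallel gripper is mounted at the origin on a cart in front of the work surface, level with it; the furniture and walls round the work are solid. World frame = base frame: x ahead of the robot, y to its left, z up, the work surface at z = 0. Lengths are in m, angles in rad, forces in N, time in s.
With the tool pointing down it reaches from about 0.275 to 0.75 m from the base axis. Payload 10.2 kg.
Tool frame: the origin (TCP) lies between the finger pads; the fingertips stand 22 mm ahead of it and the grasp point (between the pads) lies 3 mm ahead of it; z points along the fingers, y is the line along which they close (so a half turn about z gives the same grasp; the last joint's range is limited). The gripper opens to 85 mm and grips with 20 to 120 N. Pads are 22 mm wide; open, the fingers measure 114 mm over their backs; the gripper's body (76 mm by 85 mm) begins 54 mm behind the grasp point. The pads swing forward as they close: fully open they stand 13 mm farther back than shut.
Start: joints at [-1.445, 0.313, 1.498, -0, 1.331, -0.223], TCP at [0.179, -0.493, 0.253] pointing down, gripper open.
Joint ranges: [-2.94, 2.94], [-0.97, 2.17], [0.19, 2.56], [-1.23, 4.37], [0.02, 3.11], [-2.88, 2.88]. Speed limits (rad/s): [2.39, 2.39, 3.01, 3.14, 3.14, 3.14].

INTERFACE

Orientations are given as a unit quaternion [x, y, z, w].
In Python, from bench import env, kinematics, monitor, eyes, job gives the robot as it stands. The module is installed in compiled form; this text tells all that it offers. Calls block until the motion is done:
- env.reach(position, orientation): joint-space move of the TCP to a pose.
- env.movel(position, velocity=0.15, frame=None, guard=None): straight line of the TCP; frame=None keeps the orientation; velocity is the mean speed in m/s. With guard (N) it stops when the force on the tool has changed by that much, and returns True; else False.
- env.set_joints(angles): joint-space move.
- env.release() and env.close_gripper(effort=None): open the fingers fully, or close them until they stop; effort is the grip in N (None keeps the last).
- env.hold(seconds).
- kinematics.ik(position, orientation): joint angles nearest the present ones, or None.
- monitor.sense(): the state.
- eyes.grab_frame(name): name is "scene" or "top"; returns a dict with "frame" (420x560x3 uint8, red, green, blue), "mtx" (3x3 intrinsics, pixels), "view" (4x4, takes a point from world to camera coordinates). Camera axes: x right, y down, z forward; pixel columns grow to the right and rows downward; lengths in m; the calibration is good to about 2 mm. A picture is of the moment at which its call begins. There is no depth.
A pose or a line that the arm cannot do raises env.MotionError and nothing moves.
- job.hand_in(): hands the job in; it is judged then, once.
The state is a dict: "clock": time; "joints": joint angles; "qvel": joint speeds; "joint_efforts": joint torques, N m; "position": TCP position; "ee_rot": TCP orientation; "contact_force": force on the tool from outside, world axes, zero at the start; "ft_torque": the same for the moment, N m; "finger_gap": opening from 0.0 (shut) to 1.0 (fully open); "gripper_force": force on a finger pad.
Only numpy, scipy, OpenCV 4.12 (cv2) and the standard library are available. Lean on these libraries where they do the work, as an engineer would, in place of code of your own. Each camera call takes 0.05 s, during which the arm holds its last target. There are 200 camera calls.

## Working session

There is one attempt and no reset: what is moved stays moved. The work goes in short steps, each a Python script; the robot and the scene stay as the last script left them, time stands still between calls to the robot, and variables do not carry over. Pictures are saved under pics/ and viewed, at most 10 in all, crops included, and the job is handed in when it is done.

```bash
mkdir -p pics; python3 - <<'E'
from bench import env, kinematics, monitor, eyes, job
import cv2, numpy as np, pickle
d={}
for n in ("scene","top"):
    f=eyes.grab_frame(n); d[n]=f
    cv2.imwrite(f"pics/{n}0.png",cv2.resize(f["frame"][:,:,::-1],(800,600),interpolation=cv2.INTER_CUBIC))
    print(n,f["mtx"].tolist(),np.round(f["view"],4).tolist())
pickle.dump(d,open("d0.pkl","wb"))
s=monitor.sense();print({k:np.round(v,3).tolist() for k,v in s.items()})
E
```

```text
scene [[504.62659025529825, 0.0, 266.5628228316418], [0.0, 504.62659025529825, 210.7625258532517], [0.0, 0.0, 1.0]] [[0.8113, -0.5841, 0.0239, -0.4374], [-0.2685, -0.4086, -0.8723, 0.2022], [0.5193, 0.7014, -0.4883, 1.0066], [0.0, 0.0, 0.0, 1.0]]
top [[429.0144859266154, 0.0, 281.1076132190688], [0.0, 429.0144859266154, 211.0947952885137], [0.0, 0.0, 1.0]] [[-0.0061, -0.9999, 0.016, -0.0277], [-0.9822, 0.0029, -0.1877, 0.538], [0.1876, -0.0168, -0.9821, 0.9694], [0.0, 0.0, 0.0, 1.0]]
{'clock': 0.1, 'joints': [-1.445, 0.313, 1.498, 0.0, 1.331, -0.223], 'qvel': [0.001, -0.001, -0.002, 0.0, -0.001, -0.002], 'joint_efforts': [0.004, -41.29, -26.014, -0.0, 0.003, -0.0], 'position': [0.179, -0.493, 0.253], 'ee_rot': [0.985, 0.174, 0.0, -0.001], 'contact_force': [0.955, -0.247, -0.346], 'ft_torque': [0.022, 0.062, 0.017], 'gripper_force': 0.0, 'finger_gap': 1.002}
```

View pics/scene0.png

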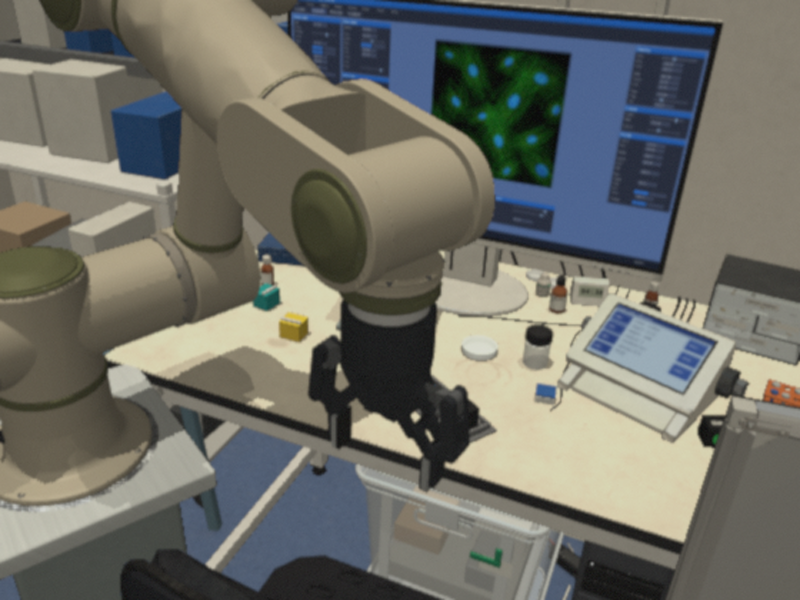

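View pics/top0.png

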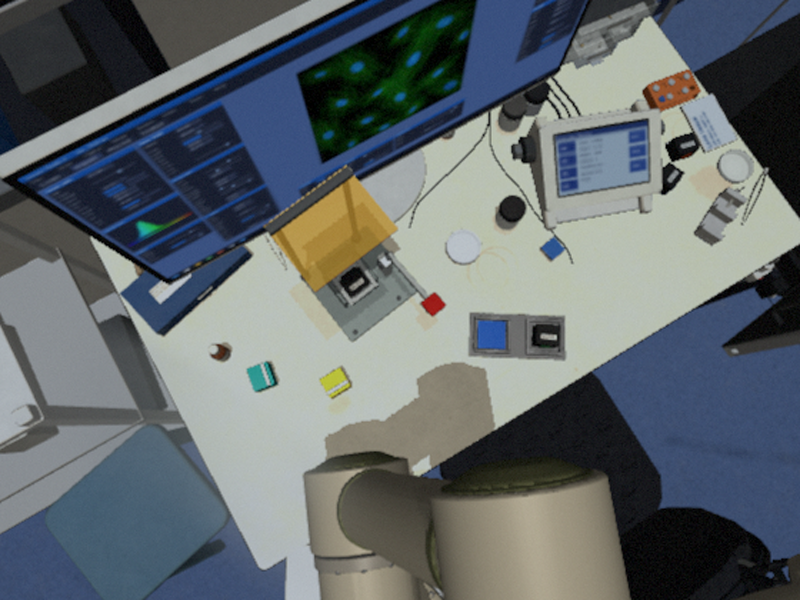

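Top view (800 px scale): red pad at (432,303), dock pocket with black cube at (355,285), blue pad at (491,335), green cube at (547,335), and turquoise and yellow decoys lower left. In the scene view the arm hides the dock. I'll zoom the top view for exact corners.

```bash
cat > h.py <<'E'
import numpy as np, cv2, pickle
from scipy.spatial.transform import Rotation as R
def ray(f,uv):
    V=f["view"];Rm=V[:3,:3];c=-Rm.T@V[:3,3]
    d=Rm.T@np.linalg.inv(f["mtx"])@np.array([uv[0],uv[1],1.]);return c,d/np.linalg.norm(d)
def onz(f,uv,z):
    c,d=ray(f,uv);return c+d*(z-c[2])/d[2]
def proj(f,P):
    p=f["view"][:3,:3]@np.asarray(P)+f["view"][:3,3];q=f["mtx"]@p;return q[:2]/q[2]
def tri(f1,u1,f2,u2):
    A=np.zeros((3,3));b=np.zeros(3)
    for f,u in((f1,u1),(f2,u2)):
        c,d=ray(f,u);M=np.eye(3)-np.outer(d,d);A+=M;b+=M@c
    return np.linalg.solve(A,b)
def blobs(f,lo,hi,n=3,roi=None):
    h=cv2.cvtColor(f["frame"],cv2.COLOR_RGB2HSV);m=cv2.inRange(h,np.array(lo),np.array(hi))
    if roi: k=np.zeros_like(m);a,b,c,d=roi;k[b:d,a:c]=1;m=m*k
    cs=sorted(cv2.findContours(m,cv2.RETR_EXTERNAL,cv2.CHAIN_APPROX_NONE)[0],key=cv2.contourArea)[::-1][:n]
    out=[]
    for c in cs:
        M=cv2.moments(c)
        if M["m00"]>0: out.append((np.array([M["m10"],M["m01"]])/M["m00"],cv2.boxPoints(cv2.minAreaRect(c)),M["m00"]))
    return out
E
python3 - <<'E'
from h import *
d=pickle.load(open("d0.pkl","rb"));f=d["top"];np.set_printoptions(precision=4,suppress=True)
im=f["frame"][110:250,180:400,::-1]
cv2.imwrite("pics/c0.png",cv2.resize(im,None,fx=3.6,fy=3.6,interpolation=cv2.INTER_CUBIC))
for c,b,a in blobs(f,(105,150,80),(130,255,255),3,(310,150,420,270)):
    P=np.array([onz(f,p,.008) for p in b]);print("blue",c,a,onz(f,c,.008),P[:,:2].tolist())
for c,b,a in blobs(f,(0,170,90),(6,255,255),2,(280,190,320,225)): print("red",c,a,b.tolist(),onz(f,c,.1))
E
```

```text
blue [343.6113 233.8913] 322.0 [ 0.4885 -0.1845  0.008 ] [[0.5107615785953032, -0.16140280040002655], [0.5105951370557756, -0.20848597299901295], [0.46592087050436276, -0.20680614795416602], [0.46611779794528274, -0.16009710179751543]]
blue [386.5838 173.5132] 94.5 [ 0.6423 -0.2988  0.008 ] [[0.6410366762916391, -0.2794352777192712], [0.6607417648881111, -0.2995435071747199], [0.6409777057989118, -0.3175961141750831], [0.6214067879810842, -0.2974838271574882]]
red [302.7929 212.7092] 121.5 [[294.5, 212.50001525878906], [302.5, 204.50001525878906], [311.0, 213.00001525878906], [303.0, 221.00001525878906]] [ 0.5247 -0.0784  0.1   ]
```

View pics/c0.png

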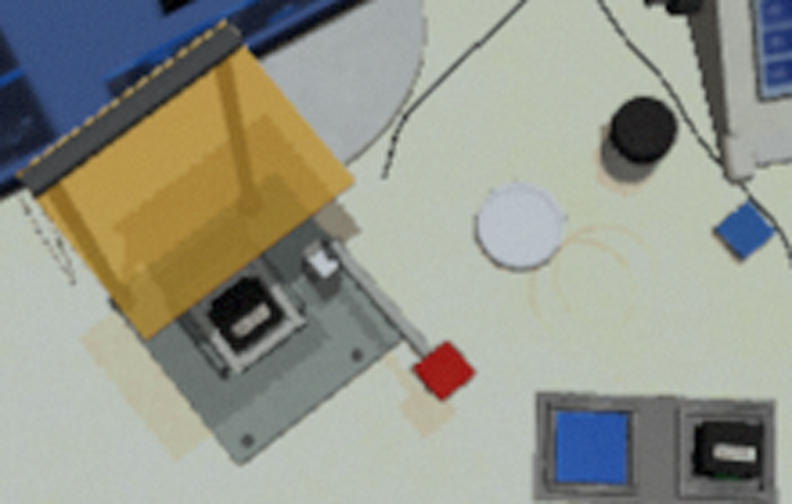

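Crop: shield front corners at (150,340) and (354,182), foot front corners at (240,464) and (408,338), red pad at (444,370), cube label at (250,315).

```bash
python3 - <<'E'
from h import *
d=pickle.load(open("d0.pkl","rb"));f=d["top"];np.set_printoptions(precision=4,suppress=True)
px=lambda u,v:(u/3.6+180-.36,v/3.6+110-.36)
L=onz(f,px(150,340),.285);Rr=onz(f,px(354,182),.285)
v=L-Rr;yaw=np.arctan2(-v[0],v[1]);print("shield len",np.linalg.norm(v),"yaw",np.degrees(yaw))
def org(y,m,p): c,s=np.cos(y),np.sin(y);return m-np.array([c*p[0]-s*p[1],s*p[0]+c*p[1]])
print("o1",org(yaw,(L+Rr)[:2]/2,(-.024,0)))
a=onz(f,px(240,464),.006);b=onz(f,px(408,338),.006);v=a-b
y2=np.arctan2(-v[0],v[1]);print("foot len",np.linalg.norm(v),np.degrees(y2));
o2=org(y2,(a+b)[:2]/2,(-.065,-.011));print("o2",o2)
o=(org(yaw,(L+Rr)[:2]/2,(-.024,0))+o2)/2;y=(yaw+y2)/2
T=lambda p:np.array([*(o+[np.cos(y)*p[0]-np.sin(y)*p[1],np.sin(y)*p[0]+np.cos(y)*p[1]]),p[2]])
n=T((0,1,0))-T((0,0,0));n/=np.linalg.norm(n)
c,r=ray(f,(302.79,212.71));P=c+r*((T((0,-.073,0))-c)@n)/(r@n);print("pad",P,"dist hinge",np.linalg.norm(P-T((0,-.073,.07))))
u=np.array([-.5,0,.866]);s=np.array([.02,0,.04])
for h in(.018,.036):print("cube",h,T(s+h*u),(proj(f,T(s+h*u))-[180,110])*3.6)
for h in np.arange(.07,.15,.01):
  q=c+r*(h-c[2])/r[2];print(h,np.linalg.norm(q-T((0,-.073,.07))),(q-T((0,-.073,.07)))@n)
# bottle
for c,b,a in blobs(f,(0,90,20),(15,255,130),4,(130,220,180,270)):print("bottle?",c,a,onz(f,c,.03))
E
```

```text
shield len 0.13315761090991418 yaw 38.756160062145284
o1 [0.567  0.0461]
foot len 0.1448523573625743 37.10596201443519
o2 [0.5672 0.0451]
pad [ 0.5261 -0.0789  0.0924] dist hinge 0.11109700444255792
cube 0.018 [0.5757 0.0523 0.0556] [239.1031 306.8637]
cube 0.036 [0.5686 0.0468 0.0712] [245.9936 312.1163]
0.07 0.10652398679393181 -0.0037860876126833147
0.08 0.1079940694520544 -0.002095875598123059
0.09 0.11039025977807994 -0.00040566358356280296
0.09999999999999999 0.113653996910114 0.0012845484309974055
0.10999999999999999 0.11771314164583278 0.0029747604455576723
0.11999999999999998 0.12248864258099608 0.004664972460117928
0.12999999999999998 0.12790028361678302 0.006355184474678136
0.13999999999999996 0.1338709403862074 0.008045396489238393
bottle? [154.303  246.3333] 33.0 [0.4574 0.2719 0.03  ]
```

```bash
cat >> h.py <<'E'
o=np.array([.5671,.0456]);yaw=np.radians(38.)
Rd=R.from_euler('z',yaw).as_matrix()
T=lambda p:Rd@np.asarray(p,float)+[*o,0]
u_=Rd@np.array([-.5,0,.866]);SEAT=T((.02,0,.04))
def quat(z,y):
    z=z/np.linalg.norm(z);y=y/np.linalg.norm(y);return R.from_matrix(np.c_[np.cross(y,z),y,z]).as_quat()
E
python3 - <<'E'
from h import *
from bench import env, kinematics, monitor, eyes
np.set_printoptions(precision=4,suppress=True)
dn=np.array([0,0,-1.]);yd=Rd[:,1]
for s in(1,-1):
    print(s,kinematics.ik([.526,-.079,.2],quat(dn,s*yd)))
    for h in(.063,.16,.25):print(h,kinematics.ik(SEAT+h*u_,quat(-u_,s*yd)))
q=min([quat(dn,s*yd) for s in(1,-1)],key=lambda q:abs(kinematics.ik([.526,-.079,.2],q)[5]))
env.close_gripper(20)
env.reach([.526,-.079,.17],q)
print(monitor.sense()["clock"],monitor.sense()["contact_force"])
p=pickle;D={n:eyes.grab_frame(n) for n in("scene","top")};pickle.dump(D,open("d1.pkl","wb"))
cv2.imwrite("pics/s1.png",cv2.resize(D["scene"]["frame"][130:340,170:450,::-1],None,fx=2.8,fy=2.8,interpolation=cv2.INTER_CUBIC))
E
```

```text
1 [-0.3695  0.3749  1.5556 -0.      1.2111 -2.6035]
0.063 None
0.16 None
0.25 None
-1 [-0.3695  0.3749  1.5556 -0.      1.2111  0.5381]
0.063 [-0.3228  0.4466  1.8783  0.7559  0.6533  0.0101]
0.16 [-0.4188  0.2369  1.9039  0.6324  0.8433  0.0973]
0.25 [-0.5204  0.0672  1.8752  0.5601  1.0583  0.1417]
2.8417 [-0.3404 -0.2612 -0.4445]
```

View pics/s1.png

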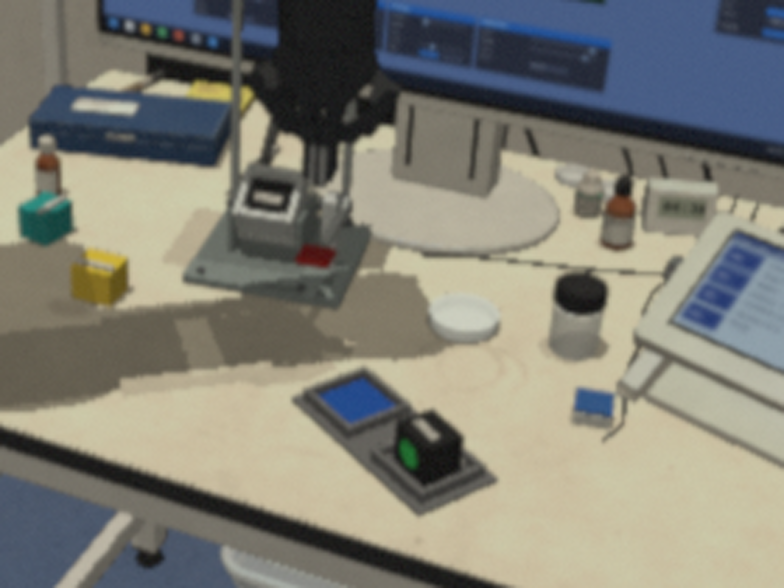

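Scene crop: red pad at (315,256), the closed fingertips above it at (320,180), the pocket at (268,205) and the hinge bracket at (335,205). I'll triangulate the pad, then press.

```bash
python3 - <<'E'
from h import *
from bench import env, kinematics, monitor, eyes
np.set_printoptions(precision=4,suppress=True)
D=pickle.load(open("d1.pkl","rb"));t0=pickle.load(open("d0.pkl","rb"))["top"]
b=[x for x in blobs(D["scene"],(0,150,60),(8,255,255),3,(260,200,310,240))]
P=tri(t0,(302.79,212.71),D["scene"],b[0][0]);print(b[0][0],b[0][2],P,Rd.T@(P-[*o,0]))
if abs(P[0]-.526)<.012 and abs(P[1]+.079)<.012:
    P[2]=min(P[2],.12)
    q=monitor.sense()["ee_rot"]
    env.movel([P[0],P[1],P[2]+.022+.02],.1)
    hit=env.movel([P[0],P[1],.022+.022],.025,guard=7)
    s=monitor.sense();print(hit,s["position"],s["contact_force"],s["clock"])
E
```

```text
[282.0865 220.8942] 52.0 [ 0.527  -0.0789  0.0796] [-0.1082 -0.0734  0.0796]
True [ 0.5276 -0.079   0.0594] [-0.8298 -1.1662  7.7888] 5.7667
```

```bash
python3 - <<'E'
from h import *
from bench import env, kinematics, monitor, eyes
np.set_printoptions(precision=4,suppress=True)
p=monitor.sense()["position"]
hit=env.movel([p[0],p[1],p[2]-.006],.01,guard=4)
s=monitor.sense();print(hit,s["position"],s["contact_force"],s["clock"])
env.movel([p[0],p[1],.2],.15)
# out of the way toward the front, along the axis orientation
qg=quat(-u_,-Rd[:,1]);env.reach(SEAT+.25*u_,qg);env.release()
D={n:eyes.grab_frame(n) for n in("scene","top")};pickle.dump(D,open("d2.pkl","wb"))
a=cv2.resize(D["scene"]["frame"][170:250,210:320,::-1],(550,400),interpolation=cv2.INTER_CUBIC)
cv2.imwrite("pics/s2.png",a)
cv2.imwrite("pics/t2.png",cv2.resize(D["top"]["frame"][110:250,180:400,::-1],None,fx=3.6,fy=3.6,interpolation=cv2.INTER_CUBIC))
s=monitor.sense();print(s["position"],s["clock"],s["contact_force"])
E
```

```text
True [ 0.5281 -0.0793  0.0589] [-1.9965 -0.355   9.5904] 6.0917
[ 0.4844 -0.0191  0.2565] 8.6583 [-0.2476 -0.4946 -0.6505]
```

View pics/s2.png

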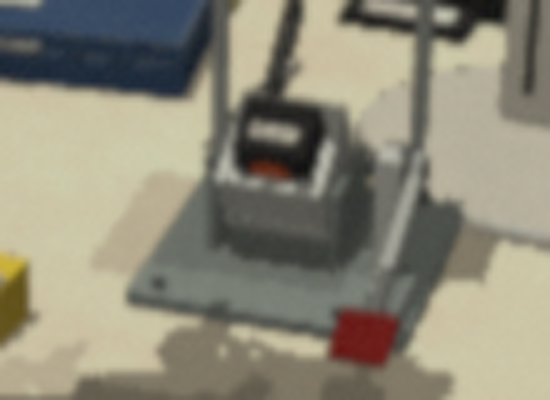

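View pics/t2.png

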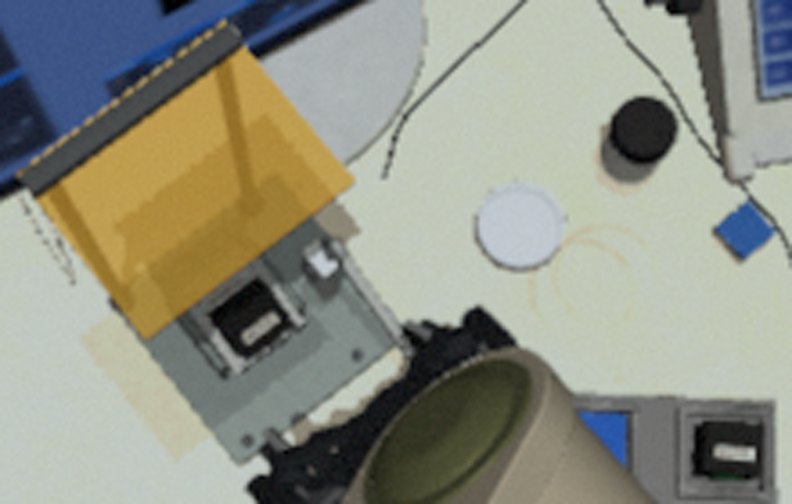

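The lever reached its stop: the orange disc is now visible and the cube stands up, label at top-crop (262,322) and scene-crop (275,130). The bracket top is at (322,258) and (388,155). I'll triangulate both for the grasp.

```bash
python3 - <<'E'
from h import *
np.set_printoptions(precision=4,suppress=True)
D=pickle.load(open("d2.pkl","rb"));t,s=D["top"],D["scene"]
def lab(f,roi):
    g=cv2.cvtColor(f["frame"],cv2.COLOR_RGB2GRAY);a,b,c,d=roi
    _,m=cv2.threshold(g[b:d,a:c],0,255,cv2.THRESH_OTSU);M=cv2.moments(m,True);return np.array([M["m10"]/M["m00"]+a,M["m01"]/M["m00"]+b])
lt=lab(t,(247,195,258,205));ls=lab(s,(258,192,271,200));P=tri(t,lt,s,ls)
print(lt,ls,P,"dock",Rd.T@(P-[*o,0]))
Q=SEAT+.056*u_;print("pred top",Q,proj(t,Q),proj(s,Q),"cube height by pred",proj(t,SEAT+.036*u_))
B=tri(t,(322/3.6+179.64,255/3.6+109.64),s,(388/5+209.6,155/5+169.6));print("bracket dock",Rd.T@(B-[*o,0]))
# seat frame of label
S=Rd@np.c_[[.866,0,.5],[0,1,0],[-.5,0,.866]];print("label seat",S.T@(P-SEAT))
E
```

```text
[251.8    200.5333] [264.2632 195.9737] [0.5564 0.0378 0.0858] dock [-0.0133  0.0004  0.0858]
pred top [0.5608 0.0407 0.0885] [250.5235 198.3616] [264.9551 194.1745] cube height by pred [248.3176 196.6864]
bracket dock [ 0.0008 -0.0592  0.0763]
label seat [-0.0059  0.0004  0.0563]
```

```bash
python3 - <<'E'
from h import *
from bench import env, kinematics, monitor, eyes
np.set_printoptions(precision=4,suppress=True)
off=.0015*Rd[:,1]
def st(m): s=monitor.sense();print(m,s["position"],s["contact_force"],s["finger_gap"],s["gripper_force"],s["clock"])
env.movel(SEAT+off+.11*u_,.15)
hit=env.movel(SEAT+off+.0625*u_,.05,guard=6);st(hit)
if not hit:
    env.close_gripper(40);env.hold(.2);st("closed")
    D={"scene":eyes.grab_frame("scene")}
    env.movel(SEAT+.1*u_,.06);env.movel(SEAT+.2*u_,.12);st("lift")
for y in([1,-.017,0],[-1,.017,0],[.017,1,0],[-.017,-1,0]):print(y,kinematics.ik([.4885,-.1845,.2],quat(np.array([0,0,-1.]),np.array(y,float))))
f=eyes.grab_frame("scene");cv2.imwrite("pics/s3.png",cv2.resize(f["frame"][100:260,170:330,::-1],(600,600),interpolation=cv2.INTER_CUBIC))
E
```

```text
False [0.5574 0.0398 0.0944] [-0.0671 -0.4559 -0.3535] 0.9988845779534955 0.0 10.8417
closed [0.5574 0.0397 0.0943] [-0.7642 -1.9326  3.1662] 0.44990792207279456 44.484713673591614 11.525
lift [ 0.5039 -0.0034  0.2126] [ 0.0563 -0.5528 -1.6556] 0.4586048722257405 43.82592558860779 13.3333
[1, -0.017, 0] [-0.5857  0.3544  1.585  -0.      1.2022 -0.5687]
[-1, 0.017, 0] [-0.5857  0.3544  1.585  -0.      1.2022  2.5729]
[0.017, 1, 0] [-0.5857  0.3544  1.585  -0.      1.2022 -2.1395]
[-0.017, -1, 0] [-0.5857  0.3544  1.585  -0.      1.2022  1.0021]
```

View pics/s3.png

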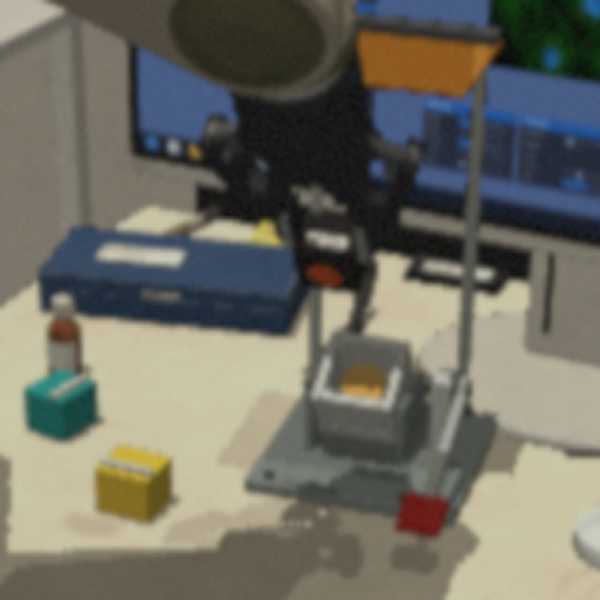

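The cube is held straight in the fingers at (330,255), and the pocket is empty. Next I'll cross-check the pad from the scene view and place it.

```bash
python3 - <<'E'
from h import *
from bench import env, kinematics, monitor, eyes
np.set_printoptions(precision=4,suppress=True)
def st(m): s=monitor.sense();print(m,s["position"],s["contact_force"],s["finger_gap"],s["gripper_force"],s["clock"])
S=pickle.load(open("d1.pkl","rb"))["scene"]
b=blobs(S,(105,150,60),(130,255,255),2,(275,260,330,290));P=onz(S,b[0][0],.008);print("pad scene",P,b[0][2])
C=np.array([.4885,-.1845]);assert np.linalg.norm(P[:2]-C)<.008
C=(C+P[:2])/2
q=quat(np.array([0,0,-1.]),np.array([1,-.017,0]))
env.reach([*C,.2],q);env.movel([*C,.075],.12)
st("above")
f=eyes.grab_frame("scene");pickle.dump(f,open("d3.pkl","wb"));cv2.imwrite("pics/s4.png",cv2.resize(f["frame"][210:330,240:400,::-1],(800,600),interpolation=cv2.INTER_CUBIC))
E
```

```text
pad scene [ 0.491  -0.1825  0.008 ] 182.0
above [ 0.4901 -0.1836  0.0757] [-0.5386 -0.077  -0.5241] 0.45079230673898557 43.84014666080475 15.3333
```

View pics/s4.png

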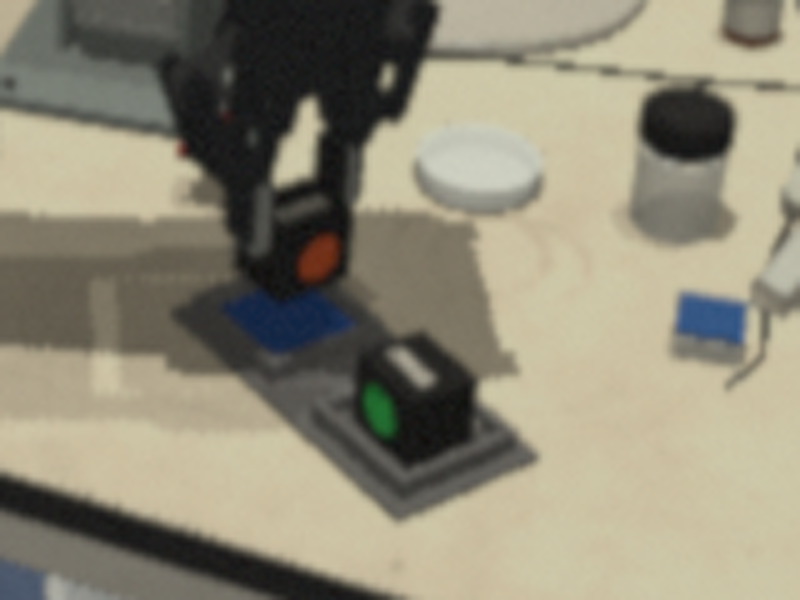

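The cube hangs upright and square above the blue pad at (290,315). Lowering now.

```bash
python3 - <<'E'
from h import *
from bench import env, kinematics, monitor, eyes
np.set_printoptions(precision=4,suppress=True)
def st(m): s=monitor.sense();print(m,s["position"],s["contact_force"],s["finger_gap"],s["gripper_force"],s["clock"])
p=monitor.sense()["position"]
env.movel([p[0],p[1],.060],.06);
hit=env.movel([p[0],p[1],.046],.015,guard=3);st(hit)
if hit:
    env.release();env.hold(.2);st("open")
    env.movel([p[0],p[1],.16],.1);env.reach([.35,-.36,.3],monitor.sense()["ee_rot"]);st("away")
    D={n:eyes.grab_frame(n) for n in("scene","top")}
    a=cv2.resize(D["scene"]["frame"][220:330,260:410,::-1],(400,293));b=cv2.resize(D["top"]["frame"][200:270,310:410,::-1],(400,280))
    cv2.imwrite("pics/e.png",np.vstack([a,b]))
E
```

```text
True [ 0.4901 -0.1836  0.0514] [-0.6002 -0.3975  5.6429] 0.44924198084041905 44.638012647628784 16.4083
open [ 0.4897 -0.1834  0.0509] [ 0.3367 -0.3037  0.0163] 0.9992957711880499 0.0 17.1333
away [ 0.3505 -0.3593  0.2991] [-0.3528 -0.5577 -0.8973] 1.000794038836454 0.0 19.4083
```

View pics/e.png

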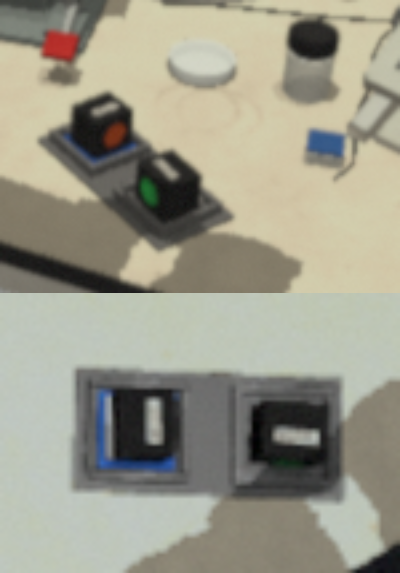

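The orange cube stands upright and square on the blue pad (scene crop (100,125), top crop (145,425)). The green cube, dish and box haven't moved.

```bash
python3 -c "
from bench import job
print(job.hand_in())"
```

```text
the job is handed in; nothing more can be done
None
```

I pressed the ejector lever to its stop, took out the orange cube, set it upright and square on the blue pad, and handed the job in at about 19.5 s of the 46 s; the hand-in returned no verdict.

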